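# Hold the dust cover of the driver drawer open

## Task

I need both hands for the fine drivers in the top drawer of the small grey two-drawer chest. Pull that drawer all the way out to its stop with the dust cover in it still shut, and only then lift the dust cover and hold it open at 60 degrees from shut. The cover falls shut by itself, so finish while still holding it there; keep the drawer out, leave the bottom drawer shut and do not disturb the other things on the bench.

Things in the scene. Friction and masses are not known exactly. Their poses are not given: they have to be found in the camera images.
- chest: Small grey sheet-steel chest, fixed on the right half of the bench, roughly facing the robot: 150 mm deep (x), 230 mm wide (y), 140 mm high. Two drawers, one above the other, open towards its front, its own -x side; each has a steel bar handle. Origin at the centre of its underside, z up. A folding hex key set lies on the rear half of its top.
- top_drawer (a joint): Travel of the top drawer in m: 0 is shut, 0.105 fully out at its stop; it slides along the chest's -x and stays where it is left (friction about 8 N). It may start up to 12 mm ajar. Its front panel is 10 mm thick, flush with the chest's front when shut, and reaches from 67 to 133 mm above the bench.
- top_handle (a point): Middle of the top drawer's bar handle, moving with the drawer: a level round steel bar about 100 mm long along the chest's y and 10 mm thick, 35 mm in front of the drawer's front panel (30 mm free between bar and panel), 112 mm above the bench, 28 mm below the chest's top.
- dust_cover (a joint): Opening angle of the top drawer's dust cover, rad: 0 shut (level), growing as its front edge rises and swings towards the chest; 1.047 is 60 degrees; the hinge stops at 1.45. It falls shut from any angle. Clear pane in an aluminium frame, 5 mm thick, 192 mm wide, front edge 83 mm from the hinge, about 0.18 kg; it lies inside the drawer and has room to swing only when the drawer is fully out.
- cover_knob (a point): Centre of the black ball knob on the cover, 22 mm across on a 12 mm stem, moving with the cover: at mid-width, 58 mm from the hinge line along the cover, 24.5 mm off its mid-plane on the upper side (22 mm above its upper face). With the cover shut: 117 mm above the bench, 28 mm behind the front panel. In a light grip (20 to 30 N) it turns between the fingers; a hard pinch may squeeze it out.
- cover_hinge (a point): Middle of the cover's hinge line, which moves with the drawer: level, along the chest's y, 93 mm above the bench, 96 mm behind the front face of the drawer's front panel.
- bottom_drawer (a joint): Travel of the bottom drawer in m: 0 is shut, 0.105 fully out. It is to stay shut. Its like bar handle is 38 mm above the bench, straight under the upper one when both are shut.
- hex_set: Green folding hex key set, 23 x 78 x 20 mm, lying on the chest's top. Origin at the centre of its underside. Bystander.
- needle_pliers: Needle-nose pliers with blue grips, 45 x 136 x 13 mm, lying on the bench to the right of the chest, near the front edge. Origin at the centre of the underside. Bystander.
- red_case: Flat red case, 63 x 130 x 22 mm, lying on the bench in front of the robot. Origin at the centre of the underside. Bystander.
- bit_strip: Dark strip of drill bits, 16 x 100 x 31 mm, standing on the bench. Origin at the centre of the underside. Bystander.
- ratchet_driver: Blue and black ratchet screwdriver, 34 x 135 x 34 mm, lying on the bench near its front edge, in front of the chest. Origin at the centre of the underside. Bystander.

How it is judged:
By the outcome, as a careful person would: the job done as asked, in the order asked, and still so for the second after the job is handed in, while the arm keeps its last pose, push and grip.
It also fails if it takes over 48 s, if anything falls off the work surface, if the arm or the gripper's body presses on something with over 40 N, if the wrist force passes 120 N, or if a joint passes its speed limit or range.

## Robot

A 6-joint arm with a two-finger parallel gripper is mounted at the origin on a cart in front of the work surface, level with it; the furniture and walls round the work are solid. World frame = base frame: x ahead of the robot, y to its left, z up, the work surface at z = 0. Lengths are in mm, angles in rad, forces in N, time in s.
With the tool pointing down it reaches from about 250 to 725 mm from the base axis. Payload 4 kg.
Tool frame: the origin (TCP) lies where the fingers leave the gripper's body, on its centre line; the fingertips stand 73 mm ahead of it and the grasp point (between the pads) lies 54 mm ahead of it; z points along the fingers, y is the line along which they close (so a half turn about z gives the same grasp; the last joint's range is limited). The gripper opens to 85 mm and grips with 20 to 120 N. Pads are 22 mm wide; open, the fingers measure 114 mm over their backs; the gripper's body (76 mm by 85 mm) begins 54 mm behind the grasp point. The pads swing forward as they close: fully open they stand 13 mm farther back than shut.
Start: joints at [1.314, 0.241, 0.005, 1.335, 0, 1.571], TCP at [126.992, 483.604, 303.906] pointing down, gripper open.
Joint ranges: [-2.72, 2.72], [-1.05, 1.87], [-1.09, 1.28], [-1.99, 2.15], [-1.42, 1.44], [-3.14, 3.14]. Speed limits (rad/s): [2.79, 2.79, 3.14, 3.14, 3.14, 3.14].

## Interface

Orientations are given as a rotation vector (axis times angle).
In Python, from station import robot gives the robot as it stands.
- The arm moves only by the tool move_arm, never from a script. Its argument "steps" is a list of rows, each a list of 4 numbers: the shift along the tool's x, y, z in mm, then the turn about the tool's z in degrees. In form: [[tx, ty, tz, yaw], ...]. A call has 1 to 5 rows; each row shifts and turns the commanded pose from where the row before left it, along the tool's axes as they then stand; what a row does not reach is not made up. A row lasts 1/12 s, in which the tool goes at most 41.7 mm and 7.16 degrees, less where a joint would pass 70% of its speed; a pose out of reach is approached as far as the arm can. A call is refused whole if a number of a shift passes 41.7 or a number of a turn 7.16, either way. A call with a gripper value outside its range is refused whole. "claw" is the finger opening in mm, from 0 to 85.4, set as the call begins (left out, the last holds). The fingers move at their own pace and stop on an object; "squeeze" is the grip in N (left out, the last holds). Time passes only in rows, so rows that do not move let the fingers close. It gives the time, the measured TCP pose, the force, the opening and the grip force at its end, in the units of the state.
- robot.get_obs(): the state, without advancing time (a new reading comes with each control period).
- robot.capture(name): name is "side" or "top" or "wrist"; returns the picture (480x640x3 uint8, red, green, blue); there is no depth.
- robot.camera_model(name): a dict with "fov_y" (degrees; the focal length in pixels is half the picture's height over the tangent of half this angle, whatever the lens; pixels are square), "cx", "cy" (the principal point, pixels), "rvec" (rotation vector, rad) and "tvec" (3), from world to camera coordinates, as OpenCV has them. Camera axes: x right, y down, z forward; pixel columns grow to the right and rows downward; lengths in mm; the calibration is good to about 2 mm. A picture is of the moment at which its call begins: read the wrist's pose just before it. camera_model takes no time and is no camera call; for the wrist camera it gives the pose at the moment of the call.
- robot.close_job(): hands the job in; it is judged then, once.
The state is a dict: "clock": time; "joints": joint angles; "joint_vel": joint speeds; "tau": joint torques, N m; "ee_pos": TCP position; "orientation": TCP orientation; "ft_force": force on the tool from outside, world axes, zero at the start; "moment": the same for the moment, N m; "width": finger opening in mm; "grasp_force": force on a finger pad.
Only numpy, scipy, OpenCV 4.12 (cv2) and the standard library are available. Lean on these libraries where they do the work, as an engineer would, in place of code of your own. Each camera call takes 0.05 s, during which the arm holds its last target. There are 200 camera calls.

## Working session

There is one attempt and no reset: what is moved stays moved. The work goes in short steps, Python scripts to look and compute and a tool call to move; the robot and the scene stay as the last step left them, time stands still between calls to the robot, and variables do not carry over. Pictures are saved under pics/ and viewed, at most 10 in all, crops included, and the job is handed in when it is done.

Besides the shell and the picture viewer there is one more tool, called after ">>>" as name(argument=value, ...), one argument or row to a line, values as JSON. move_arm: Moves the arm, as the interface text tells. Its arguments: {"type":"object","properties":{"steps":{"type":"array"},"claw":{"type":"number"},"squeeze":{"type":"number"}},"required":["steps"]}

```bash
mkdir -p pics; ls; python3 - <<'E'
from station import robot
import cv2,numpy as np
o=robot.get_obs(); print(o)
for n in("top","side"):
    print(n,robot.camera_model(n)); cv2.imwrite(f"pics/{n}0.png",robot.capture(n)[:,:,::-1])
E
```

```text
pics
{'clock': 0.0, 'joints': array([1.31396150e+00, 2.41409682e-01, 3.74679799e-03, 1.33518993e+00,
       4.46476809e-06, 1.57081017e+00]), 'joint_vel': array([-0.00022698, -0.00054126, -0.00023973,  0.00068454, -0.00139518,
        0.00063979]), 'tau': array([ 1.98057032e-04, -3.72315967e+01,  2.52408421e+01,  1.71093555e-02,
        3.28610747e-05,  4.35938134e-06]), 'ee_pos': array([126.89036495, 483.14704582, 303.02305304]), 'orientation': array([-0.40231434, -3.1154542 ,  0.00320256]), 'ft_force': array([ 0.38933018, -0.31654378, -0.61301896]), 'moment': array([ 0.00752243, -0.00658646, -0.02821559]), 'grasp_force': 0.0, 'width': 85.23404395669867}
top {'fov_y': 44.87819206336207, 'cx': 325.2668076468965, 'cy': 245.96767052397277, 'rvec': array([ 2.22252963, -2.16038513,  0.12203022]), 'tvec': array([-263.70185473,  508.5006845 , 1154.81081111])}
side {'fov_y': 51.210475615715424, 'cx': 320.67870213110143, 'cy': 238.18745256985318, 'rvec': array([-0.02839648,  2.63202561, -1.71201153]), 'tvec': array([511.62370137, 206.07909001, 836.71909609])}
```

View pics/top0.png

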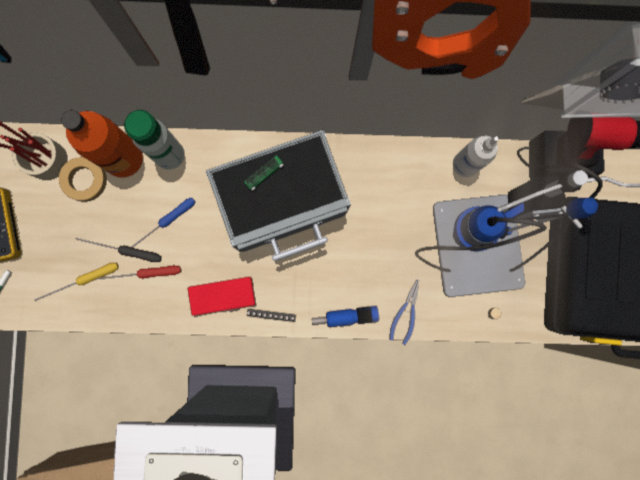

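View pics/side0.png

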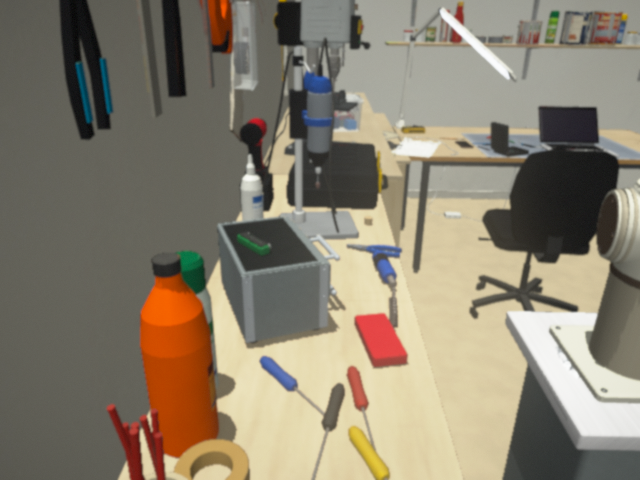

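The top view shows the chest turned about 20°. Its top corners are near (208,178), (321,134), (348,203) and (237,245), and the handle bar runs from (274,257) to (326,241). The side view confirms that both drawers are nearly shut.

```bash
cat > h.py <<'E'
import numpy as np,cv2
from station import robot
from scipy.spatial.transform import Rotation as R
def ray(m,u,v):
    f=240/np.tan(np.radians(m['fov_y']/2)); Rm=R.from_rotvec(m['rvec']).as_matrix()
    d=Rm.T@np.array([(u-m['cx'])/f,(v-m['cy'])/f,1]); return -Rm.T@m['tvec'],d
def onz(m,u,v,z):
    c,d=ray(m,u,v); return c+d*(z-c[2])/d[2]
def proj(m,P):
    f=240/np.tan(np.radians(m['fov_y']/2)); q=R.from_rotvec(m['rvec']).as_matrix()@np.array(P,float)+m['tvec']
    return np.array([f*q[0]/q[2]+m['cx'],f*q[1]/q[2]+m['cy']])
E
python3 - <<'E'
from h import *
m=robot.camera_model('top')
for n,u,v,z in [('bl',208,178,140),('br',321,134,140),('fr',348,203,140),('fl',237,245,140),('h0',274,257,112),('h1',326,241,112),('redc',222,296,22),('strip',271,315,31),('ratchet',345,317,30),('pliers',406,313,10)]:
    print(n,onz(m,u,v,z).round(0))
# handle & top masks
im=cv2.imread('pics/top0.png'); hsv=cv2.cvtColor(im,cv2.COLOR_BGR2HSV)
roi=np.zeros(im.shape[:2],np.uint8); roi[120:265,195:360]=255
dark=cv2.inRange(hsv,(0,0,0),(180,255,60))&roi
c=max(cv2.findContours(dark,0,2)[0],key=cv2.contourArea); r=cv2.minAreaRect(c); print(r)
for p in cv2.boxPoints(r): print(p,onz(m,*p,140).round(0))
bar=cv2.inRange(hsv,(0,0,150),(180,40,255))&roi; 
n,l,s,ce=cv2.connectedComponentsWithStats(bar)
for i in range(1,n):
    if s[i][4]>40: print(s[i],ce[i])
cv2.imwrite('pics/crop.png',cv2.resize(im[120:270,195:360],None,fx=4.8,fy=4,interpolation=2)[:600,:800])
E
```

```text
bl [625. -27. 140.]
br [ 715. -233.  140.]
fr [ 587. -286.  140.]
fl [503. -85. 140.]
h0 [ 485. -151.  112.]
h1 [ 518. -248.  112.]
redc [409. -44.  22.]
strip [ 374. -145.   31.]
ratchet [ 374. -292.   30.]
pliers [ 384. -418.   10.]
((276.8492431640625, 185.40614318847656), (66.78590393066406, 114.71199798583984), 70.55996704101562)
[211.64925 173.00615] [635. -33. 140.]
[319.82156 134.82768] [ 713. -230.  140.]
[342.04926 197.80614] [ 596. -275.  140.]
[233.87692 235.9846 ] [519. -79. 140.]
[213 151  48  18  70] [236.55714286 159.62857143]
[229 196 122  51 793] [289.19924338 221.47288777]
[238 208 108  40 227] [293.94273128 226.68281938]
[272 224  56  37 400] [298.345  245.4525]
```

View pics/crop.png

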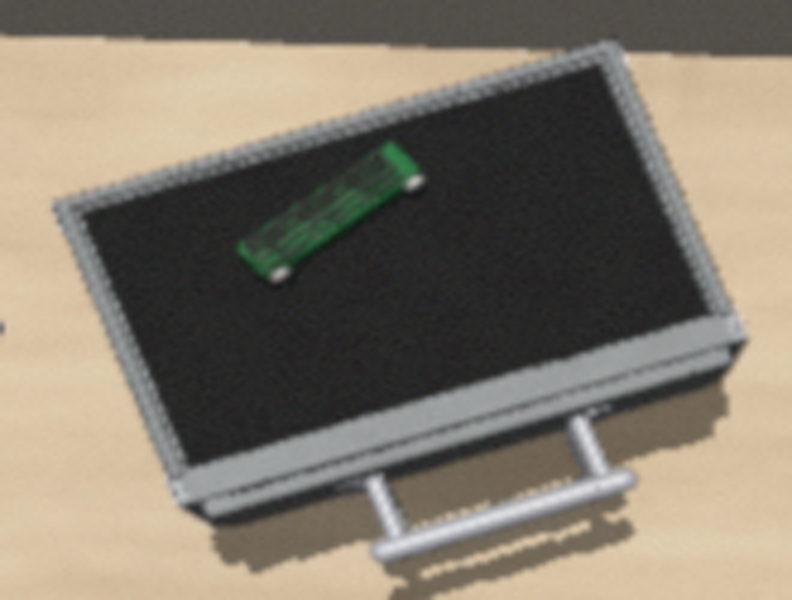

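The crop shows the drawer slightly ajar, with the bar from about (274,257.5) to (326,240). I'll refine the fit and work out the moves.

```bash
python3 - <<'E'
from h import *
m=robot.camera_model('top')
P={k:onz(m,*p) for k,p in dict(bl=(207.5,171.5,140),br=(322.5,132,140),fr=(350.2,203,140),fl=(233,243.5,140),h0=(274.2,257.2,112),h1=(326.3,240,112)).items()}
for k in P: print(k,P[k].round(0))
for a,b in(('bl','br'),('fl','fr'),('h0','h1')):
    d=P[b]-P[a]; print(a,b,np.linalg.norm(d).round(),np.degrees(np.arctan2(d[0],-d[1])).round(1))
print(np.linalg.norm(P['fl']-P['bl']),np.linalg.norm(P['fr']-P['br']))
o=robot.get_obs(); Rm=R.from_rotvec(o['orientation']).as_matrix(); print(Rm.round(3)); 
print(robot.camera_model('wrist'))
w=robot.camera_model('wrist'); Rw=R.from_rotvec(w['rvec']).as_matrix(); c=-Rw.T@w['tvec']; print('cam in tool',Rm.T@(c-o['ee_pos']),'axes',(Rm.T@Rw.T).round(2))
hm=(P['h0']+P['h1'])/2; print(hm, Rm.T@(hm-o['ee_pos']))
E
```

```text
bl [637. -26. 140.]
br [ 719. -235.  140.]
fr [ 587. -290.  140.]
fl [506. -78. 140.]
h0 [ 485. -152.  112.]
h1 [ 520. -249.  112.]
bl br 225.0 21.3
fl fr 227.0 21.0
h0 h1 103.0 20.0
141.46148584252913 142.7205156569044
[[-0.967  0.254 -0.   ]
 [ 0.254  0.967 -0.002]
 [ 0.    -0.002 -1.   ]]
{'fov_y': 61.336982763309564, 'cx': 325.2846363603274, 'cy': 240.518225097859, 'rvec': array([-2.29015945, -1.76746774, -0.26090075]), 'tvec': array([-498.96861935,  -39.05074608,  380.14764874])}
cam in tool [ 74.02741952   0.44764699 -70.22753611] axes [[ 0.   -0.96 -0.29]
 [ 1.    0.   -0.  ]
 [ 0.   -0.29  0.96]]
[ 502.13716853 -200.18497274  112.        ] [-536.51226915 -565.31763035  192.17703244]
```

>>> move_arm(
  steps=[
    [-20, -21, 2, 0],
    [-27, -28.5, 2.5, 0],
    [-27, -28.5, 2.5, 0],
    [-27, -28.5, 2.5, 0],
    [-27, -28.5, 2.5, 0],
  ],
  claw=24,
  squeeze=40,
)

```text
clock: 0.52
ee_pos: [216.6, 318.7, 291.3]
orientation: [-0.4, -3.116, 0.001]
ft_force: [0.9, 0.5, -0.6]
width: 25.4
grasp_force: 0.0
```

>>> move_arm(
  steps=[
    [-27, -28.5, 2.5, 0],
    [-27, -28.5, 2.5, 0],
    [-27, -28.5, 2.5, 0],
    [-27, -28.5, 2.5, 0],
    [-27, -28.5, 2.5, 0],
  ],
)

```text
clock: 0.93
ee_pos: [311.0, 146.6, 279.2]
orientation: [0.401, 3.116, 0.0]
ft_force: [0.1, 0.1, -0.1]
width: 24.1
grasp_force: 0.0
```

>>> move_arm(
  steps=[
    [-27, -28.5, 2.5, 0],
    [-27, -28.5, 2.5, 0],
    [-27, -28.5, 2.5, 0],
    [-27, -28.5, 2.5, 0],
    [-27, -28.5, 2.5, 0],
  ],
)

```text
clock: 1.35
ee_pos: [405.5, -25.8, 266.6]
orientation: [-0.403, -3.115, -0.0]
ft_force: [0.1, 0.6, -0.1]
width: 23.7
grasp_force: 0.0
```

>>> move_arm(
  steps=[
    [-27, -28.5, 2.5, 0],
    [-27, -28.5, 2.5, 0],
    [-27, -28.5, 2.5, 0],
    [-27, -28.5, 2.5, 0],
    [-20, -21, 2, 0],
  ],
)

```text
clock: 1.77
ee_pos: [495.5, -189.7, 254.1]
orientation: [-0.405, -3.115, 0.001]
ft_force: [-0.0, 0.4, 1.0]
width: 23.8
grasp_force: 0.0
```

>>> move_arm(
  steps=[
    [0, 0, 0, 6.8],
    [0, 0, 0, 6.8],
    [0, 0, 0, 6.8],
    [0, 0, 0, 6.8],
    [0, 0, 0, 6.8],
  ],
)

```text
clock: 2.18
ee_pos: [494.5, -186.9, 254.2]
orientation: [-1.304, -2.856, 0.0]
ft_force: [-0.3, 0.5, -0.0]
width: 24.2
grasp_force: 0.0
```

>>> move_arm(
  steps=[
    [0, 0, 0, 6.8],
    [0, 0, 0, 6.8],
    [0, 0, 0, 6.8],
    [0, 0, 0, 0],
    [0, 0, 0, 0],
  ],
)

```text
clock: 2.6
ee_pos: [494.6, -186.7, 254.5]
orientation: [-1.778, -2.589, 0.0]
ft_force: [-0.5, 0.7, -0.4]
width: 24.1
grasp_force: 0.0
```

```bash
python3 - <<'E'
from h import *
o=robot.get_obs(); w=robot.camera_model('wrist'); im=robot.capture('wrist')[:,:,::-1]
cv2.imwrite('pics/w1.png',im); np.save('w1.npy',w,allow_pickle=True)
print(o['clock'],o['ee_pos'],o['joints'],o['width']); print(R.from_rotvec(o['orientation']).as_matrix().round(3))
E
```

```text
2.6 [ 494.56019197 -186.71554465  254.48847035] [-3.60990248e-01  3.23565929e-01 -1.27458321e-02  1.23546218e+00
 -9.50748135e-06  8.42271257e-01] 24.100473678714213
[[-0.359  0.933 -0.001]
 [ 0.933  0.359  0.   ]
 [ 0.001 -0.001 -1.   ]]
```

View pics/w1.png

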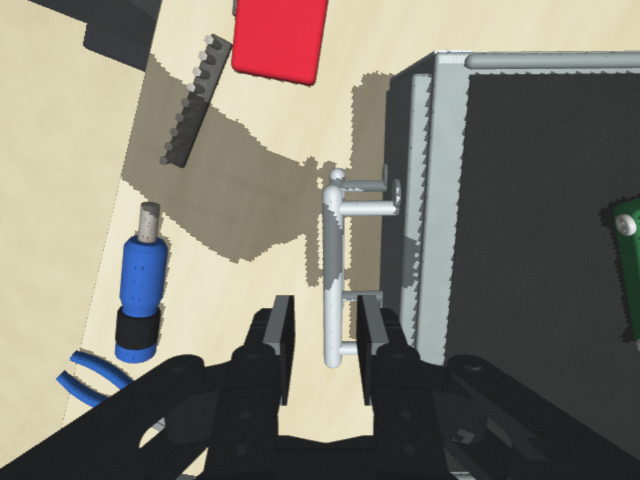

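The wrist view shows the fingers nearly straddling the bar. The bar runs from (333,190) to (332,362) and is parallel to the tool's x, so the yaw is right. The drawer panel edge is near x=413 and the chest's front top edge near x=435.

```bash
python3 - <<'E'
from h import *
w=np.load('w1.npy',allow_pickle=True).item(); o=robot.get_obs(); Rm=R.from_rotvec(o['orientation']).as_matrix()
for n,u,v,z in[('h0',333,190,112),('h1',332,362,112),('chestFL',436,53,140),('chestfront',420,330,140),('panel FL',413,75,133),('panel',402,310,133)]:
    p=onz(w,u,v,z); print(n,p.round(1),'tool',(Rm.T@(p-o['ee_pos'])).round(1))
E
```

```text
h0 [ 485.4 -150.2  112. ] tool [ 37.3   4.6 142.6]
h1 [ 523.1 -248.1  112. ] tool [-67.6   4.6 142.5]
chestFL [502.3 -76.7 140. ] tool [ 99.9  46.8 114.6]
chestfront [ 551.1 -197.1  140. ] tool [-30.   49.  114.5]
panel FL [498.  -86.8 133. ] tool [ 92.   39.1 121.6]
panel [ 540.4 -192.8  133. ] tool [-22.2  40.7 121.5]
```

>>> move_arm(
  steps=[
    [-8, 2.5, 10, 0],
    [-7, 2, 20, 0],
    [0, 0, 20, 0],
    [0, 0, 20, 0],
    [0, 0, 12, 0],
  ],
)

```text
clock: 3.07
ee_pos: [503.5, -199.3, 169.8]
orientation: [-1.779, -2.586, 0.001]
ft_force: [-0.3, 0.9, 0.2]
width: 24.1
grasp_force: 0.0
```

>>> move_arm(
  steps=[
    [0, 0, 6, 0],
    [0, 0, 0, 0],
    [0, 0, 0, 0],
    [0, 0, 0, 0],
    [0, 0, 0, 0],
  ],
)

```text
clock: 3.48
ee_pos: [505.3, -199.5, 167.8]
orientation: [1.78, 2.586, 0.002]
ft_force: [-0.3, -0.6, 0.1]
width: 24.2
grasp_force: 0.0
```

>>> move_arm(
  steps=[
    [0, 0, 0, 0],
    [0, 0, 0, 0],
    [0, 0, 0, 0],
    [0, 0, 0, 0],
  ],
  claw=0,
)

```text
clock: 3.82
ee_pos: [504.5, -199.6, 167.9]
orientation: [1.781, 2.586, -0.001]
ft_force: [-2.5, -2.7, 5.9]
width: 9.1
grasp_force: 39.2
```

>>> move_arm(
  steps=[
    [0, -4, 0, 0],
    [0, -8, 0, 0],
    [0, -10, 0, 0],
    [0, -10, 0, 0],
    [0, -10, 0, 0],
  ],
  squeeze=60,
)

```text
clock: 4.23
ee_pos: [468.6, -213.7, 167.9]
orientation: [1.775, 2.584, 0.01]
ft_force: [8.5, 1.5, -0.9]
width: 8.8
grasp_force: 59.0
```

>>> move_arm(
  steps=[
    [0, -10, 0, 0],
    [0, -10, 0, 0],
    [0, -10, 0, 0],
    [0, -8, 0, 0],
    [0, -4, 0, 0],
  ],
)

```text
clock: 4.65
ee_pos: [428.6, -229.4, 167.9]
orientation: [1.777, 2.583, 0.008]
ft_force: [7.6, 2.3, -2.0]
width: 8.6
grasp_force: 59.0
```

>>> move_arm(
  steps=[
    [0, -3, 0, 0],
    [0, -3, 0, 0],
    [0, -3, 0, 0],
    [0, -2, 0, 0],
    [0, 0, 0, 0],
  ],
)

```text
clock: 5.07
ee_pos: [418.7, -233.2, 167.9]
orientation: [1.776, 2.583, 0.008]
ft_force: [7.2, 1.0, -0.2]
width: 8.7
grasp_force: 59.1
```

>>> move_arm(
  steps=[
    [0, -2, 0, 0],
    [0, -2, 0, 0],
    [0, 0, 0, 0],
    [0, 0, 0, 0],
  ],
)

```text
clock: 5.4
ee_pos: [415.1, -234.6, 167.9]
orientation: [1.776, 2.583, 0.007]
ft_force: [7.1, 0.1, -1.0]
width: 8.9
grasp_force: 59.1
```

>>> move_arm(
  steps=[
    [0, -2, 0, 0],
    [0, 0, 0, 0],
    [0, 0, 0, 0],
  ],
)

```text
clock: 5.65
ee_pos: [413.4, -235.3, 167.9]
orientation: [1.776, 2.583, 0.008]
ft_force: [7.0, 0.7, -0.7]
width: 9.2
grasp_force: 59.1
```

Travel is now 97.8 mm and the stop hasn't been felt yet.

>>> move_arm(
  steps=[
    [0, -2, 0, 0],
    [0, -1, 0, 0],
    [0, 0, 0, 0],
  ],
)

```text
clock: 5.9
ee_pos: [412.5, -235.7, 167.9]
orientation: [1.773, 2.582, 0.015]
ft_force: [13.3, 4.0, -4.9]
width: 8.6
grasp_force: 58.8
```

>>> move_arm(
  steps=[
    [0, -2, 0, 0],
    [0, -1, 0, 0],
    [0, 0, 0, 0],
  ],
)

```text
clock: 6.15
ee_pos: [412.1, -235.9, 168.0]
orientation: [1.769, 2.581, 0.023]
ft_force: [21.2, 7.6, -8.5]
width: 8.8
grasp_force: 58.4
```

The force rise and the 99 mm travel show the drawer is at its stop. Next I release, raise, turn 90° and move over the knob.

>>> move_arm(
  steps=[
    [0, 2, 0, 0],
    [0, 2, 0, 0],
    [0, 0, 0, 0],
    [0, 0, 0, 0],
    [0, 0, 0, 0],
  ],
  claw=24,
)

```text
clock: 6.57
ee_pos: [407.6, -235.9, 166.7]
orientation: [-1.782, -2.586, 0.0]
ft_force: [0.9, -0.1, -0.7]
width: 24.4
grasp_force: 0.0
```

>>> move_arm(
  steps=[
    [0, 0, -10, 0],
    [0, 0, -20, 0],
    [0, 0, -25, 0],
    [0, 0, -25, 0],
    [0, 0, 0, 0],
  ],
)

```text
clock: 6.98
ee_pos: [409.9, -237.3, 251.7]
orientation: [1.778, 2.58, 0.001]
ft_force: [0.1, -0.9, 0.3]
width: 23.8
grasp_force: 0.0
```

>>> move_arm(
  steps=[
    [0, 0, 0, -7],
    [0, 0, 0, -7],
    [0, 0, 0, -7],
    [0, 0, 0, -7],
    [0, 0, 0, -7],
  ],
  claw=50,
)

```text
clock: 7.4
ee_pos: [407.5, -236.0, 246.4]
orientation: [-0.913, -3.005, -0.0]
ft_force: [-0.6, 0.3, -0.4]
width: 50.0
grasp_force: 0.0
```

>>> move_arm(
  steps=[
    [0, 0, 0, -7],
    [0, 0, 0, -7],
    [0, 0, 0, -7],
    [0, 0, 0, -7],
    [0, 0, 0, -7],
  ],
)

```text
clock: 7.82
ee_pos: [407.5, -236.0, 246.4]
orientation: [0.033, -3.141, -0.001]
ft_force: [0.4, 0.1, -0.1]
width: 49.6
grasp_force: 0.0
```

>>> move_arm(
  steps=[
    [0, 0, 0, -7],
    [0, 0, 0, -7],
    [0, 0, 0, -6],
    [-20, 0, 0, 0],
    [-20, 0, 0, 0],
  ],
)

```text
clock: 8.23
ee_pos: [444.8, -221.9, 246.6]
orientation: [0.566, -3.089, -0.001]
ft_force: [0.5, -0.3, 0.5]
width: 49.8
grasp_force: 0.0
```

>>> move_arm(
  steps=[
    [-15, 0, 0, 0],
    [0, 0, 0, 0],
    [0, 0, 0, 0],
  ],
)

```text
clock: 8.48
ee_pos: [459.2, -216.2, 246.2]
orientation: [0.57, -3.088, -0.001]
ft_force: [-0.1, 0.5, -0.1]
width: 49.8
grasp_force: 0.0
```

```bash
python3 - <<'E'
from h import *
o=robot.get_obs(); w=robot.camera_model('wrist'); im=robot.capture('wrist')[:,:,::-1]
cv2.imwrite('pics/w2.png',im); np.save('w2.npy',w,allow_pickle=True)
print(o['clock'],o['ee_pos'],o['joints'],o['width']); Rm=R.from_rotvec(o['orientation']).as_matrix(); print(Rm.round(3))
k=np.array([480,-209.5,117]); print(proj(w,k),Rm.T@(k-o['ee_pos']))
E
```

```text
8.4833 [ 459.23493675 -216.17232723  246.21618236] [-4.39790108e-01  2.88984241e-01 -8.36032474e-02  1.19961620e+00
 -3.57401986e-04 -8.04937622e-01] 49.79635147332932
[[-0.934 -0.357 -0.001]
 [-0.357  0.934  0.   ]
 [ 0.001  0.001 -1.   ]]
[323.17835206 302.27754023] [-21.93797077  -1.28156969 129.18828354]
```

View pics/w2.png

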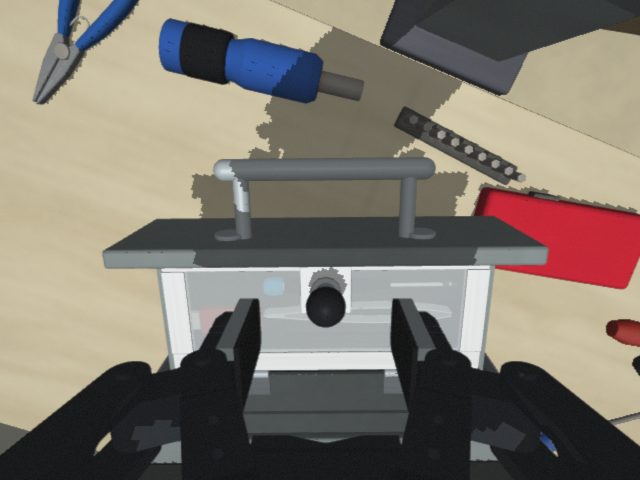

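The knob is at (326,307), close to the predicted (323,302). The cover is shut and the drawer is out, with the bar from (216,169) to (434,169).

```bash
python3 - <<'E'
from h import *
w=np.load('w2.npy',allow_pickle=True).item(); o=robot.get_obs(); Rm=R.from_rotvec(o['orientation']).as_matrix()
im=cv2.imread('pics/w2.png'); g=cv2.cvtColor(im,cv2.COLOR_BGR2GRAY); r=np.zeros_like(g); r[280:335,290:360]=255
c=max(cv2.findContours((g<50).astype(np.uint8)*255&r,0,2)[0],key=cv2.contourArea); (u,v),rad=cv2.minEnclosingCircle(c); print(u,v,rad)
for n,u,v,z in[('knob',u,v,117),('h0',217,169,112),('h1',434,169,112)]:
    p=onz(w,u,v,z); print(n,p.round(1),'tool',(Rm.T@(p-o['ee_pos'])).round(1))
E
```

```text
325.5 306.19232177734375 19.964948654174805
knob [ 481.7 -207.5  117. ] tool [-2.480e+01 -1.000e-01  1.293e+02]
h0 [ 432.8 -284.5  112. ] tool [ 48.3 -54.6 134.3]
h1 [ 394.  -182.9  112. ] tool [ 48.4  54.2 134.4]
```

>>> move_arm(
  steps=[
    [-12, 0, 4, 0],
    [-13, 0, 12, 0],
    [0, 0, 20, 0],
    [0, 0, 20, 0],
    [0, 0, 12, 0],
  ],
  claw=40,
)

```text
clock: 8.95
ee_pos: [482.0, -207.0, 176.7]
orientation: [0.568, -3.088, -0.002]
ft_force: [-0.3, 0.6, -0.0]
width: 40.0
grasp_force: 0.0
```

>>> move_arm(
  steps=[
    [0, 0, 4, 0],
    [0, 0, 0, 0],
    [0, 0, 0, 0],
  ],
)

```text
clock: 9.2
ee_pos: [483.0, -207.6, 175.2]
orientation: [-0.569, 3.089, -0.0]
ft_force: [-0.1, 0.5, 0.8]
width: 39.9
grasp_force: 0.0
```

>>> move_arm(
  steps=[
    [0, 0, 0, 0],
    [0, 0, 0, 0],
    [0, 0, 0, 0],
    [0, 0, 0, 0],
    [0, 0, 0, 0],
  ],
  claw=0,
  squeeze=26,
)

```text
clock: 9.62
ee_pos: [483.2, -206.9, 176.2]
orientation: [-0.57, 3.088, 0.001]
ft_force: [-1.4, 3.0, 4.9]
width: 19.7
grasp_force: 25.5
```

```bash
python3 - <<'E'
from h import *
im=robot.capture('wrist')[:,:,::-1]; cv2.imwrite('pics/w3.png',im); o=robot.get_obs(); print(o['ee_pos'],o['width'],o['grasp_force'],o['ft_force'])
a=np.radians(np.arange(0,61,5)); x=58*(1-np.cos(a))+24.5*np.sin(a); z=58*np.sin(a)+24.5*(np.cos(a)-1)
for t,p,q,dp,dq in zip(range(0,61,5),x,z,np.diff(x,prepend=0),np.diff(z,prepend=0)): print(t,p.round(1),q.round(1),dp.round(1),dq.round(1))
E
```

```text
[ 483.208242   -206.96000904  176.17934591] 20.072655075399783 25.461359918117523 [-2.62071651  4.13422519  6.63143225]
0 0.0 0.0 0.0 0.0
5 2.4 5.0 2.4 5.0
10 5.1 9.7 2.8 4.7
15 8.3 14.2 3.2 4.5
20 11.9 18.4 3.6 4.2
25 15.8 22.2 3.9 3.9
30 20.0 25.7 4.2 3.5
35 24.5 28.8 4.5 3.1
40 29.3 31.5 4.8 2.7
45 34.3 33.8 5.0 2.3
50 39.5 35.7 5.2 1.8
55 44.8 37.1 5.3 1.4
60 50.2 38.0 5.4 0.9
```

View pics/w3.png

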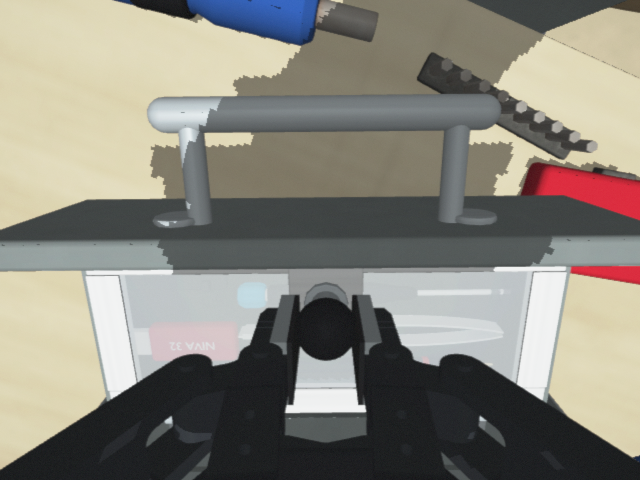

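The ball sits centred between the pads at (325,328). I'll lift it along the arc.

>>> move_arm(
  steps=[
    [-1.2, 0, -2.5, 0],
    [-1.2, 0, -2.5, 0],
    [-1.4, 0, -2.4, 0],
    [-1.4, 0, -2.3, 0],
    [-1.6, 0, -2.3, 0],
  ],
)

```text
clock: 10.08
ee_pos: [488.7, -204.8, 186.5]
orientation: [0.569, -3.088, -0.001]
ft_force: [-2.2, 1.4, -3.3]
width: 19.7
grasp_force: 25.5
```

>>> move_arm(
  steps=[
    [-1.6, 0, -2.2, 0],
    [-1.8, 0, -2.1, 0],
    [-1.8, 0, -2.1, 0],
    [-1.9, 0, -2, 0],
    [0, 0, 0, 0],
  ],
)

```text
clock: 10.5
ee_pos: [496.1, -202.0, 195.6]
orientation: [-0.57, 3.089, 0.001]
ft_force: [-1.4, 3.4, -3.2]
width: 20.1
grasp_force: 25.6
```

>>> move_arm(
  steps=[
    [-2, 0, -1.9, 0],
    [-2.1, 0, -1.8, 0],
    [-2.1, 0, -1.7, 0],
    [-2.2, 0, -1.6, 0],
    [-2.3, 0, -1.5, 0],
  ],
)

```text
clock: 10.92
ee_pos: [505.7, -198.2, 203.8]
orientation: [0.57, -3.089, -0.001]
ft_force: [-3.3, 3.7, -1.9]
width: 20.2
grasp_force: 25.7
```

>>> move_arm(
  steps=[
    [-2.4, 0, -1.4, 0],
    [-2.4, 0, -1.3, 0],
    [-2.5, 0, -1.2, 0],
    [-2.5, 0, -1.1, 0],
    [0, 0, 0, 0],
  ],
)

```text
clock: 11.33
ee_pos: [515.2, -194.5, 209.1]
orientation: [0.57, -3.089, -0.002]
ft_force: [-3.7, 4.3, -2.6]
width: 19.6
grasp_force: 25.7
```

```bash
python3 - <<'E'
from h import *
w=robot.camera_model('wrist');im=robot.capture('wrist')[:,:,::-1]; cv2.imwrite('pics/w4.png',im);np.save('w4.npy',w,allow_pickle=True); o=robot.get_obs(); print(o['ee_pos'],o['width'],o['grasp_force'],o['ft_force'])
E
```

```text
[ 514.99730313 -194.59335098  208.95960387] 19.87927905967126 25.687349438667297 [-3.13452144  4.67406418 -2.03955785]
```

View pics/w4.png

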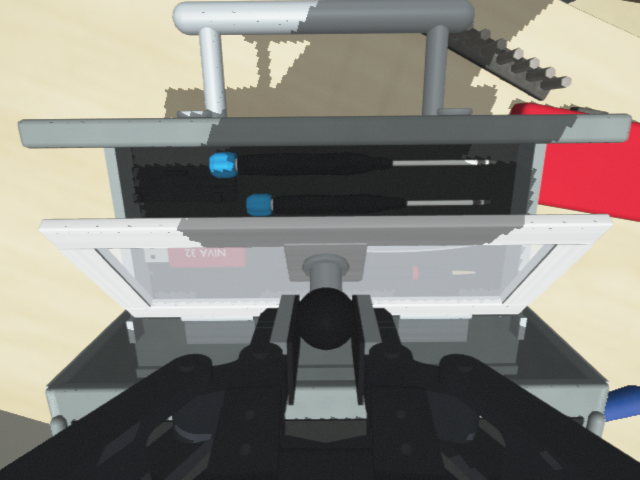

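The cover is at about 45°, with its front edge at row 230. The ball is still centred in the pads at (326,320) and the drawer is out.

>>> move_arm(
  steps=[
    [-2.6, 0, -0.9, 0],
    [-2.6, 0, -0.9, 0],
    [-2.6, 0, -0.7, 0],
    [-2.7, 0, -0.7, 0],
    [-2.7, 0, -0.5, 0],
  ],
)

```text
clock: 11.8
ee_pos: [527.1, -189.9, 212.8]
orientation: [0.57, -3.089, -0.002]
ft_force: [-3.9, 4.8, -1.7]
width: 20.1
grasp_force: 25.6
```

>>> move_arm(
  steps=[
    [-2.6, 0, -0.4, 0],
    [0, 0, 0, 0],
    [0, 0, 0, 0],
  ],
)

```text
clock: 12.05
ee_pos: [529.7, -188.9, 213.3]
orientation: [0.57, -3.089, -0.002]
ft_force: [-3.5, 4.6, -0.4]
width: 19.4
grasp_force: 25.5
```

```bash
python3 - <<'E'
from h import *
w=robot.camera_model('wrist');im=robot.capture('wrist')[:,:,::-1]; cv2.imwrite('pics/w5.png',im);np.save('w5.npy',w,allow_pickle=True); o=robot.get_obs(); print(o['clock'],o['ee_pos'],o['width'],o['grasp_force'],o['ft_force'])
E
```

```text
12.1 [ 529.59299139 -188.90695941  213.24672578] 20.022500271487697 25.50742506980896 [-4.07320657  4.85010069 -1.80832981]
```

View pics/w5.png

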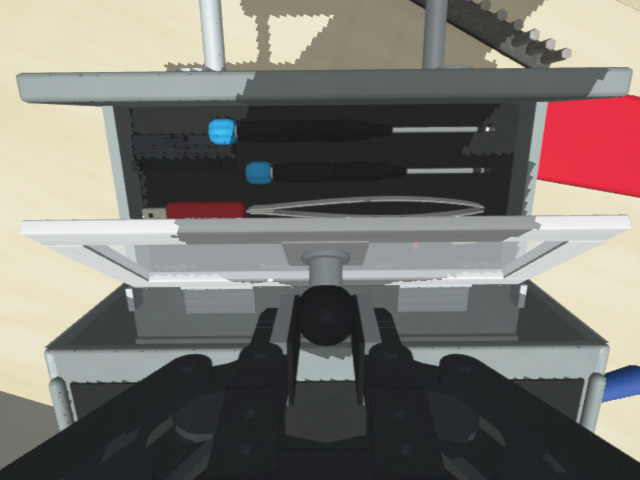

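The cover looks to be about 60° open, with its front edge across rows 220–240 from (22,228) to (631,226) and the ball at (326,315). I'll compute the angle from this image.

```bash
python3 - <<'E'
from h import *
a=np.radians(21.0); ex=np.array([np.cos(a),np.sin(a),0]); k0=np.array([481.7,-207.5,117.5])
H=k0+58*ex; H[2]=93
def ang(w,u,v,s,n):  # point at s along cover, n off mid-plane: ray in plane (ex,z) through mid
    c,d=ray(w,u,v); ey=np.array([-ex[1],ex[0],0]); 
    t=np.linspace(0,np.pi/2,901)
    P=H+np.outer(-s*np.cos(t)+n*np.sin(t),ex)+np.outer(s*np.sin(t)+n*np.cos(t),[0,0,1])
    nrm=np.cross(d,ey); nrm/=np.linalg.norm(nrm); i=np.argmin(abs((P-c)@nrm)); return np.degrees(t[i]).round(1),((P-c)@nrm)[i].round(2)
for f,kv,ev in(('w4',320,None),('w5',315,None)):
    w=np.load(f+'.npy',allow_pickle=True).item(); im=cv2.imread(f'pics/{f}.png'); g=cv2.cvtColor(im,6)
    print(f,'ball',ang(w,326,kv,58,24.5))
    print(g[205:260:1,150].tolist())
    for v in(218,222,234,239,243): print(v,'up',ang(w,326,v,83,2.5),'low',ang(w,326,v,83,-2.5))
    for v in(68,73,115,121): print('panel front top',v,(onz(w,326,v,133)-H)@ex)
E
```

```text
w4 ball (np.float64(41.8), np.float64(-0.01))
[35, 36, 38, 39, 35, 36, 38, 36, 35, 35, 36, 36, 68, 156, 213, 216, 219, 222, 225, 226, 227, 229, 238, 244, 243, 238, 234, 227, 230, 229, 229, 230, 231, 232, 232, 231, 230, 230, 229, 229, 230, 230, 233, 198, 208, 212, 211, 212, 212, 208, 203, 201, 203, 206, 211]
218 up (np.float64(38.5), np.float64(-0.03)) low (np.float64(42.0), np.float64(0.03))
222 up (np.float64(39.7), np.float64(0.06)) low (np.float64(43.1), np.float64(-0.01))
234 up (np.float64(42.9), np.float64(0.02)) low (np.float64(46.3), np.float64(-0.05))
239 up (np.float64(44.2), np.float64(0.04)) low (np.float64(47.6), np.float64(-0.03))
243 up (np.float64(45.2), np.float64(0.03)) low (np.float64(48.6), np.float64(-0.04))
panel front top 68 -111.60219006103125
panel front top 73 -110.05002176554244
panel front top 115 -96.58946568026238
panel front top 121 -94.6026506177295
w5 ball (np.float64(54.7), np.float64(0.03))
[38, 40, 57, 99, 123, 136, 136, 131, 85, 41, 32, 39, 84, 134, 173, 224, 233, 236, 237, 238, 239, 240, 240, 240, 240, 242, 244, 241, 225, 217, 213, 208, 212, 213, 212, 210, 209, 207, 208, 192, 161, 154, 155, 155, 155, 155, 155, 155, 157, 158, 160, 159, 160, 160, 162]
218 up (np.float64(51.3), np.float64(0.01)) low (np.float64(54.7), np.float64(-0.06))
222 up (np.float64(52.2), np.float64(-0.05)) low (np.float64(55.7), np.float64(0.02))
234 up (np.float64(55.0), np.float64(0.03)) low (np.float64(58.4), np.float64(-0.04))
239 up (np.float64(56.1), np.float64(0.0)) low (np.float64(59.5), np.float64(-0.07))
243 up (np.float64(57.0), np.float64(0.03)) low (np.float64(60.4), np.float64(-0.04))
panel front top 68 -96.54933546910111
panel front top 73 -94.9523932529432
panel front top 115 -81.10397138269377
panel front top 121 -79.05996975541763
```

Vision gives 54.7° from both the ball and the front edge, so the ball has slipped a few mm in the pads. The drawer front is still at its stop. I'll add about 5°, then recheck with the camera and look for any creep.

>>> move_arm(
  steps=[
    [-1.9, 0, -0.5, 0],
    [-1.9, 0, -0.4, 0],
    [-1.9, 0, -0.3, 0],
    [0, 0, 0, 0],
    [0, 0, 0, 0],
  ],
)

```text
clock: 12.52
ee_pos: [534.9, -186.8, 214.1]
orientation: [0.57, -3.089, -0.002]
ft_force: [-3.8, 4.1, -2.2]
width: 20.0
grasp_force: 25.6
```

```bash
cat > m.py <<'E'
from h import *
a=np.radians(21.0); ex=np.array([np.cos(a),np.sin(a),0]); ey=np.array([-ex[1],ex[0],0]); H=np.array([481.7,-207.5,0])+58*ex; H[2]=93
def ang(w,u,v,s,n):
    c,d=ray(w,u,v); t=np.linspace(0,np.pi/2,901)
    P=H+np.outer(-s*np.cos(t)+n*np.sin(t),ex)+np.outer(s*np.sin(t)+n*np.cos(t),[0,0,1])
    return np.degrees(t[np.argmin(abs((P-c)@np.cross(d,ey)))]).round(1)
def edges(g,col): # far side of end face, end-face/upper-face border
    c=g[200:260,col-3:col+4].mean(1); d=np.diff(cv2.GaussianBlur(c[:,None],(1,5),0)[:,0]); return c.round().astype(int).tolist()
E
python3 - <<'E'
from m import *
o=robot.get_obs(); w=robot.camera_model('wrist'); im=robot.capture('wrist'); cv2.imwrite('pics/w6.png',im[:,:,::-1]); cv2.imwrite('pics/s6.png',robot.capture('side')[:,:,::-1])
print(o['clock'],o['ee_pos'],o['width'],o['ft_force'])
for f in('w3','w5','w6'):
    g=cv2.cvtColor(cv2.imread(f'pics/{f}.png'),6); r=np.zeros_like(g); r[270:365,304:347]=255
    col=g[240:370,322:330].mean(1); dk=np.where(col<45)[0]+240; print(f,'dark rows',dk.min(),dk.max(), edges(g,150) if f!='w3' else '')
Rm=R.from_rotvec(o['orientation']).as_matrix()
print('shut ball predicted in w3:',proj(w,o['ee_pos']+Rm@np.array([1.6,0,59])))
E
```

```text
12.5167 [ 534.89610437 -186.84744576  214.07156428] 19.963957424210328 [-3.75004288  4.06468588 -2.18135383]
w3 dark rows 298 359 
w5 dark rows 286 345 [40, 39, 39, 37, 37, 37, 39, 55, 97, 122, 135, 136, 134, 104, 81, 77, 79, 105, 137, 174, 224, 233, 236, 237, 238, 239, 240, 240, 240, 240, 242, 244, 241, 225, 217, 213, 209, 211, 213, 212, 211, 209, 208, 207, 192, 162, 158, 157, 158, 158, 158, 158, 158, 159, 159, 159, 159, 159, 159, 160]
w6 dark rows 285 343 [137, 133, 105, 81, 75, 77, 97, 134, 139, 140, 140, 141, 135, 97, 79, 79, 88, 121, 139, 141, 148, 202, 235, 239, 240, 240, 241, 241, 242, 242, 242, 242, 243, 244, 243, 225, 209, 199, 198, 199, 199, 197, 196, 193, 173, 153, 151, 152, 152, 152, 152, 152, 152, 152, 153, 154, 155, 154, 153, 153]
shut ball predicted in w3: [325.42429629 328.33045496]
```

View pics/w6.png

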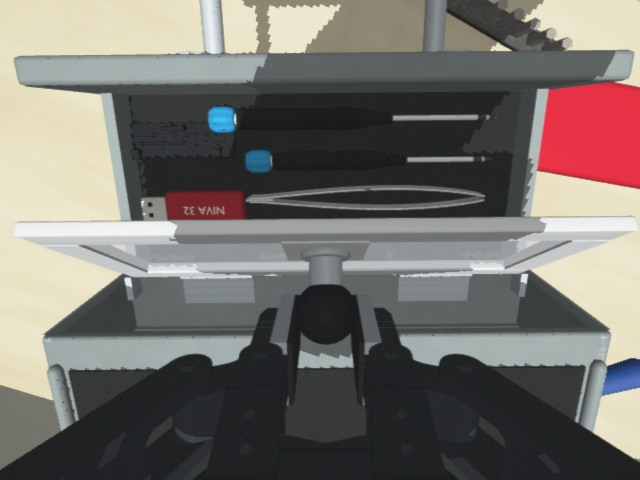

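The ball is at row 314 and the end face spans rows 220–235. I'll convert that to an angle.

```bash
python3 - <<'E'
from m import *
w=robot.camera_model('wrist'); print('ball',ang(w,326,314,58,24.5),'low',ang(w,326,219.5,83,-2.5),'up',ang(w,326,234.5,83,2.5))
print('panel front',[(onz(w,326,v,133)-H)@ex for v in(53,56)])
im=robot.capture('wrist'); g=cv2.cvtColor(im,7); dk=np.where(g[240:370,322:330].mean(1)<45)[0]+240; print(dk.min(),dk.max(),robot.get_obs()['clock'])
E
```

```text
ball 59.4 low 59.2 up 59.1
panel front [np.float64(-95.86203053978582), np.float64(-94.91890809157633)]
285 369 12.6667
```

>>> move_arm(
  steps=[
    [-0.9, 0, 0, 0],
    [0, 0, 0, 0],
    [0, 0, 0, 0],
    [0, 0, 0, 0],
    [0, 0, 0, 0],
  ],
)

```text
clock: 13.08
ee_pos: [535.6, -186.6, 214.1]
orientation: [0.57, -3.089, -0.002]
ft_force: [-2.8, 5.0, -1.5]
width: 19.5
grasp_force: 25.6
```

>>> move_arm(
  steps=[
    [0, 0, 0, 0],
    [0, 0, 0, 0],
    [0, 0, 0, 0],
    [0, 0, 0, 0],
    [0, 0, 0, 0],
  ],
)

```text
clock: 13.5
ee_pos: [535.6, -186.6, 214.1]
orientation: [0.57, -3.089, -0.002]
ft_force: [-3.4, 5.1, -2.1]
width: 19.9
grasp_force: 25.6
```

```bash
python3 - <<'E'
from m import *
w=robot.camera_model('wrist'); im=robot.capture('wrist'); g=cv2.cvtColor(im,7); dk=np.where(g[240:350,322:330].mean(1)<45)[0]+240
c=g[200:250,147:154].mean(1); lo=200+np.interp(180,c[15:25],np.arange(15,25)); up=200+np.where(c>232)[0].max()+.7
print(dk.min(),dk.max(),lo,up,'ball',ang(w,326,dk.min()+29,58,24.5),'low',ang(w,326,lo,83,-2.5),'up',ang(w,326,up,83,2.5),robot.get_obs()['ee_pos'],robot.get_obs()['grasp_force'])
E
```

```text
285 343 221.19266055045873 235.7 ball 60.1 low 60.2 up 59.9 [ 535.60097712 -186.57184951  214.12982592] 25.595701932907104
```

The cover reads 60° on all three measures and is not creeping, so I'm handing the job in.

```bash
python3 -c "
from station import robot
print(robot.close_job())"
```

```text
the job is handed in; nothing more can be done
None
```

The job is handed in at 13.5 s: the top drawer is out at its stop, and the arm is holding the dust cover at about 60° by camera, lifted only after the drawer was fully out; I didn't separately check the bottom drawer or bystanders at the end.

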